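# Lay the keeper bar over a power module and pin it

### The arm

A 6-joint arm with a two-finger parallel gripper is mounted at the origin on the work surface. World frame = base frame: x ahead of the robot, y to its left, z up, the work surface at z = 0. Lengths are in mm, angles in rad, forces in N, time in s.
With the tool pointing down it reaches from about 325 to 1000 mm from the base axis. Payload 5.1 kg.
Tool frame: the origin (TCP) lies at the centre of the arm's flange, where the gripper is bolted on; the fingertips stand 173 mm ahead of it and the grasp point (between the pads) lies 155 mm ahead of it (env.grip_point_offset is the distance from the TCP to the grasp point, in mm); z points along the fingers, y is the direction in which the jaws open and shut (so a half turn about z gives the same grasp; the last joint's range is limited). The gripper opens to 85 mm and grips with 20 to 120 N. Pads are 22 mm wide; open, the fingers measure 114 mm over their backs; the gripper's body (76 mm by 85 mm) begins 54 mm behind the grasp point. The pads swing forward as they close: fully open they stand 13 mm farther back than shut.
Start: joints at [1.251, 0.124, 1.65, -0, 1.367, -0.083], TCP at [152.508, 631.845, 404.722] pointing down, gripper open.
Joint ranges: [-2.61, 2.61], [-1.02, 2.33], [0.03, 2.71], [-1.35, 4.49], [0.32, 2.68], [-2.91, 2.91]. Speed limits (rad/s): [2.57, 2.57, 3.14, 3.14, 3.14, 3.14].

### API

Orientations are given as a 3x3 rotation matrix whose columns are the frame's x, y, z axes.
In Python, from cell import env, status, cams, order gives the robot as it stands. The module is installed in compiled form; this text tells all that it offers. Calls block until the motion is done:
- env.movep(position, orientation): joint-space move of the TCP to a pose.
- env.line_to(position, vel=150, frame=None, guard=None): straight line of the TCP; frame=None keeps the orientation; vel is the mean speed in mm/s. With guard (N) it stops when the force on the tool has changed by that much, and returns True; else False.
- env.set_joints(angles): joint-space move.
- env.move_gripper(opening): finger opening in mm; the grip force is fixed at half the most; returns when the fingers have stopped.
- env.dwell(seconds).
- env.inverse_kinematics(position, orientation): joint angles nearest the present ones, or None.
- status.observe(): the state.
- cams.read_camera(name): name is "scene" or "top"; returns the picture (480x640x3 uint8, red, green, blue); there is no depth.
- cams.camera_info(name): a dict with "fx", "fy", "cx", "cy" (pixels), "dist" ([k1, k2, p1, p2, k3] as OpenCV has them; the pictures are not rectified), "eye" and "rotation" of the camera in the world. Camera axes: x right, y up, looking along -z (the intrinsics and any distortion apply to the point x, -y, -z); pixel columns grow to the right and rows downward; lengths in mm; the calibration is good to about 2 mm. A picture is of the moment at which its call begins. camera_info takes no time and is no camera call.
A pose or a line that the arm cannot do raises env.IKError and nothing moves.
- order.finish_job(): hands the job in, once; it reports no verdict.
The state is a dict: "time": time; "joints": joint angles; "dq": joint speeds; "joint_torque": joint torques, N m; "tool_pos": TCP position; "orientation": TCP orientation; "force": force on the tool from outside, world axes, zero at the start; "ft_torque": the same for the moment, N m; "opening": finger opening in mm.
Only numpy, scipy, OpenCV 4.12 (cv2) and the standard library are available. Lean on these libraries where they do the work, as an engineer would, in place of code of your own. Each camera call takes 0.05 s, during which the arm holds its last target. There are 200 camera calls.

### The job

Lock the power module into its test stand: lay the loose T-ended bar in the stand's two forked posts, its holed end in the post that has holes and its T end beyond the other post, then put the loose pin through both cheeks of that post and the bar between them, from either side, and push it fully home so that its head is against the post. Leave the pin and the bar in place, and do not disturb the meter, the screwdriver or the spray can.

Things in the scene. Friction and masses are not known exactly. Their poses are not given: they have to be found in the camera images.
- stand: Fixed grey metal test stand, base 220 x 80 x 10 mm, module with black fins (top z 64 mm) between two forked posts. Origin: centre of underside; x from plain rear fork (x -75) to holed front fork (x +75), y along the holes, z up. Forks: slot 20 mm wide in y, floor z 69; cheeks 8 mm thick, outer faces y +-18, top z 99, then lead-in lips to z 110. Front fork 30 mm long in x, rear 16
- stand_eye (a point): middle of the front fork's slot on the axis of its cheek holes (x = 75, y = 0, z = 81 mm in the stand's frame); the holes are 13.5 mm wide and run along the stand's y. Axes as the stand's
- stand_rear (a point): centre of the slot floor of the rear fork (x = -75, z = 69 mm in the stand's frame)
- bar: Loose grey metal bar, 16 mm wide (y), 24 tall (z), 203 long, 0.24 kg, lying right way up. Origin: on its underside below the grip lug (and centre of mass); x points to the holed end at x +108 mm; the other end is a T-head 44 mm wide in y, x -95 to -83, as tall as the bar. Grip lug on top: 30 mm long, 16 wide, z 24 to 50
- bar_eye (a point): centre of the bar's 13.5 mm hole, which runs along the bar's y (x = 88, z = 12 mm in the bar's frame)
- bar_tail (a point): point on the bar's underside that rests on the rear fork's floor when the holes line up (x = -62 mm in the bar's frame)
- pin: Loose steel pin, shank 12 mm diameter, head 22 mm diameter and 8 thick, 77 g, lying level in its rest. Origin: on its axis at the shoulder under the head; x points to the nose at x +66 mm (last 12 mm taper to 5 mm diameter); head x -8 to 0. May be rolled about x. The shank from x 0 to 42 mm is clear of the rest's plates
- pin_mid (a point): point on the pin's axis 18 mm from the shoulder, which comes to the middle of the holed post when the head touches a cheek
- rest: Black plastic pin rest fixed to the bench, base 80 x 44 x 6 mm, with two notched upright plates 5 mm thick, 36 wide, 44 tall: one under the pin's head at x -36 mm, one under its shank at x +14 mm, which hold the pin level with its axis at z 40. Origin: centre of underside; the pin lies along x, nose towards +x
- meter: bystander: grey hand-held multimeter lying on the bench, 85 x 175 x 34 mm; origin: centre of the underside
- driver: bystander: screwdriver lying on the bench, 190 mm long; origin on its underside
- spray: bystander: upright spray can, 52 mm in diameter, 150 mm tall; origin: centre of the underside
Things that resemble listed ones, but are neither listed nor needed, are in the scene too. What is shaped like the bar but black, blue or yellow is not meant.

How it is judged:
By the outcome, as a careful person would: the job done as asked, in the order asked, and still so for the second after the job is handed in, with the robot touching nothing.
It also fails if it takes over 61 s, if anything falls off the work surface, if the arm or the gripper's body presses on something with over 40 N, if the wrist force passes 120 N, or if a joint passes its speed limit or range.

## Working session

There is one attempt and no reset: what is moved stays moved. The work goes in short steps, each a Python script; the robot and the scene stay as the last script left them, time stands still between calls to the robot, and variables do not carry over. Pictures are saved under pics/ and viewed, about 8 in all and at most 12, crops included, and the job is handed in when it is done.

```bash
mkdir -p pics; python3 - <<'E'
from cell import env,status,cams,order
import cv2,numpy as np
for n in ("scene","top"):
    im=cams.read_camera(n); cv2.imwrite(f"pics/{n}0.png",im[:,:,::-1])
    print(n,{k:np.round(v,4).tolist() for k,v in cams.camera_info(n).items()})
s=status.observe(); print(s["time"],s["orientation"],s["force"],s["opening"],env.grip_point_offset)
E
```

```text
scene {'fx': 441.3152, 'fy': 441.3152, 'cx': 317.0485, 'cy': 236.7766, 'dist': [-0.0983, 0.0, 0.0, 0.0, 0.0], 'eye': [905.0852, -423.2662, 958.8447], 'rotation': [[0.7699, -0.5195, 0.3707], [0.6379, 0.6425, -0.4245], [-0.0177, 0.5633, 0.8261]]}
top {'fx': 618.2404, 'fy': 618.2404, 'cx': 302.1829, 'cy': 244.196, 'dist': [-0.0003, 0.0, 0.0, 0.0, 0.0], 'eye': [324.9077, 15.0885, 1315.6674], 'rotation': [[0.0119, 0.9853, -0.1707], [-0.9999, 0.0127, 0.0037], [0.0058, 0.1706, 0.9853]]}
0.1 [[-9.72099675e-01  2.34567450e-01 -5.77750633e-04]
 [ 2.34568118e-01  9.72098039e-01 -1.78918573e-03]
 [ 1.41945525e-04 -1.87478874e-03 -9.99998233e-01]] [ 0.14656867 -0.32424263 -0.76660293] 85.71512983899953 154.70000000000002
```

View pics/scene0.png

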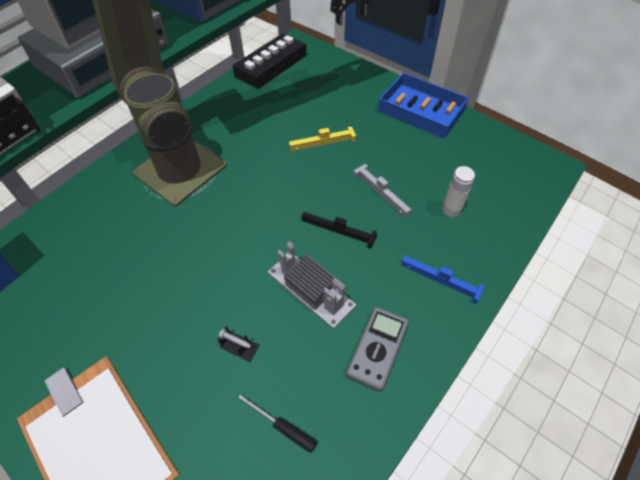

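View pics/top0.png

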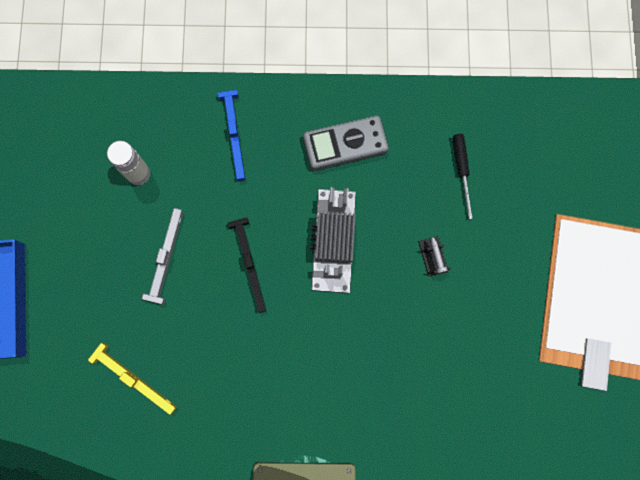

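Candidates for the bar are grey (top 163,257; scene 382,190), black (top 247,265), blue (top 232,135) and yellow (top 132,380). I choose the grey one. The stand is at top (334,240) and the pin in its rest at top (434,256). One composite close crop will check these.

```bash
python3 - <<'E'
import cv2,numpy as np
t=cv2.imread("pics/top0.png");s=cv2.imread("pics/scene0.png")
f=lambda im,x0,y0,w,h,W,H:cv2.resize(im[y0:y0+h,x0:x0+w],(W,H),interpolation=cv2.INTER_CUBIC)
# top row: top crops; bottom: scene crops
a=np.hstack([f(t,304,184,60,114,180,300)*1, f(t,414,230,40,50,240,300), f(t,135,203,60,104,173,300)])
b=np.hstack([f(s,260,235,100,92,326,300), f(s,210,320,56,46,365-0,300)])
W=800;p=lambda i:cv2.copyMakeBorder(i,0,0,0,W-i.shape[1],cv2.BORDER_CONSTANT)
cv2.imwrite("pics/c1.png",np.vstack([p(a),p(b)]))
E
```

```text
(no output)
```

View pics/c1.png

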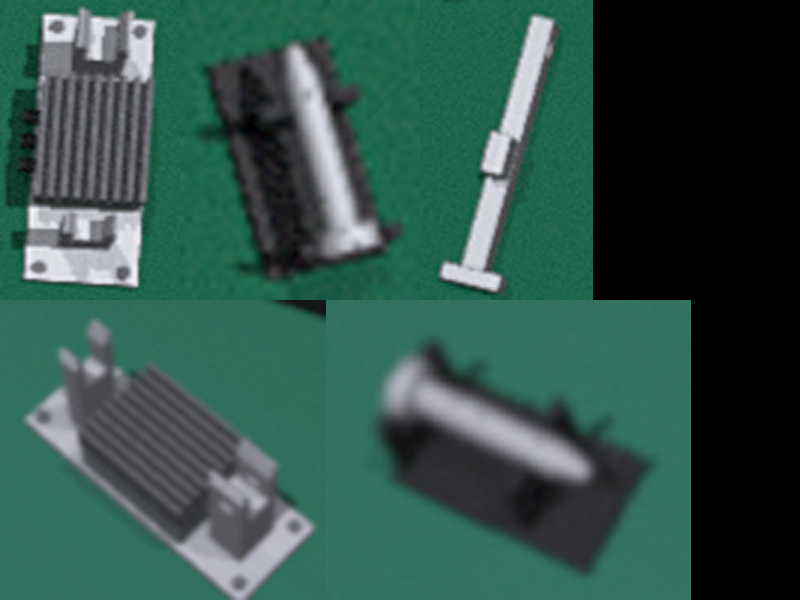

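The crop confirms the grey bar: T end at top (152,299), holed end at (177,211). The stand's long front fork is at the +x side, top (338,200). The pin's head is at top (442,270) and its nose at (433,238).

```bash
cat > vis.py <<'E'
import cv2,numpy as np
from cell import cams
def rays(n,uv):
    c=cams.camera_info(n); K=np.array([[c["fx"],0,c["cx"]],[0,c["fy"],c["cy"]],[0,0,1]])
    p=cv2.undistortPoints(np.float64(uv).reshape(-1,1,2),K,np.array(c["dist"])).reshape(-1,2)
    return np.array(c["eye"]),np.c_[p[:,0],-p[:,1],-np.ones(len(p))]@np.array(c["rotation"]).T
def plane(n,uv,z):
    e,d=rays(n,uv); return (e+d*((z-e[2])/d[:,2])[:,None])[:,:2]
def blob(n,im,box,z,fn,S=6):
    "largest blob of mask fn(hsv,grey) in box, as dense world points on plane z"
    x,y,w,h=box; c=cv2.resize(im[y:y+h,x:x+w],None,fx=S,fy=S,interpolation=cv2.INTER_CUBIC)
    m=fn(cv2.cvtColor(c,cv2.COLOR_BGR2HSV),c.astype(int)).astype(np.uint8)
    k,l,st,_=cv2.connectedComponentsWithStats(m); b=1+np.argmax(st[1:,4]); m=(l==b)
    v,u=np.nonzero(m); return plane(n,np.c_[(u+.5)/S-.5+x,(v+.5)/S-.5+y],z)
def slices(P,o,ax,lo,hi,step=2):
    "slice extents along ax from o: rows s, mid, width; total extents"
    ax=ax/np.linalg.norm(ax); nx=np.array([-ax[1],ax[0]]); s=(P-o)@ax; t=(P-o)@nx; R=[]
    for a in np.arange(lo,hi,step):
        q=t[(s>=a)&(s<a+step)]
        if len(q)>3: R.append((a+step/2,(q.min()+q.max())/2,np.ptp(q)))
    return np.array(R),s.min(),s.max(),ax,nx
E
cat > meas.py <<'E'
from vis import *
im={n:cv2.imread(f"pics/{n}0.png") for n in("top","scene")}
light=lambda T:(lambda hsv,c:(c.min(2)>T))
def show(lbl,n,box,z,fn,a,b,ranges):
    P=blob(n,im[n],box,z,fn); A,B=plane(n,[a,b],z); ax=B-A
    for it in range(2):
        R,lo,hi,ax,nx=slices(P,A,ax,-400,400)
        u=R[:,0]-lo; k=np.zeros(len(R),bool)
        for r0,r1 in ranges:k|=(u>r0)&(u<r1)
        p=np.polyfit(R[k,0],R[k,1],1); 
        A=A+nx*p[1]; ax=ax+nx*p[0]
    R,lo,hi,ax,nx=slices(P,A,ax,-400,400)
    print(lbl,n,"len %.1f width %.1f yaw %.4f start"%(hi-lo,np.median(R[k][:,2]) if k.sum()==len(R) else np.median(R[(R[:,0]-lo>ranges[0][0])&(R[:,0]-lo<ranges[0][1]),2]),np.arctan2(ax[1],ax[0])),np.round(A+ax*lo,1),"mid",np.round(A+ax*(lo+hi)/2,1),"end",np.round(A+ax*hi,1))
for T in(130,160): show("bar","top",(135,200,60,112),24,light(T),(152,299),(177,211),[(20,75),(115,195)])
show("bar","scene",(345,157,75,65),24,light(120),(362,172),(408,211),[(20,75),(115,195)])
for T in(110,150): show("stand","top",(300,180,66,120),10,light(T),(332,291),(338,190),[(4,25),(195,216)])
show("stand","scene",(255,230,110,105),10,light(110),(276,262),(345,315),[(4,25),(195,216)])
for T in(90,120): show("pin","top",(414,228,42,52),40,light(T),(442,270),(433,238),[(12,70)])
show("pin","scene",(208,318,60,46),40,light(110),(222,335),(252,347),[(12,70)])
E
python3 meas.py
```

```text
bar top len 121.5 width 16.9 yaw -0.2571 start [504.7 307.8] mid [563.4 292.4] end [622.2 276.9]
bar top len 120.5 width 15.6 yaw -0.2591 start [505.1 307.8] mid [563.4 292.4] end [621.6 277. ]
bar scene len 99.0 width 18.1 yaw -0.1261 start [421.4 317.9] mid [470.5 311.6] end [519.6 305.4]
stand top len 63.8 width 80.4 yaw -0.0363 start [449.8 -50.6] mid [481.7 -51.8] end [513.6 -52.9]
stand top len 62.8 width 79.3 yaw -0.0205 start [449.9 -51. ] mid [481.3 -51.6] end [512.7 -52.3]
stand scene len 228.7 width 38.3 yaw 0.0548 start [447.8 -77.4] mid [562.  -71.1] end [676.2 -64.9]
pin top len 75.7 width 11.9 yaw 0.2536 start [ 491.9 -282. ] mid [ 528.5 -272.5] end [ 565.2 -263. ]
pin top len 74.6 width 9.9 yaw 0.2539 start [ 492.4 -282.1] mid [ 528.5 -272.7] end [ 564.7 -263.3]
pin scene len 78.9 width 11.2 yaw 0.2504 start [ 486.2 -284.7] mid [ 524.4 -274.9] end [ 562.6 -265.1]
```

```bash
sed -i 's/b=1+np.argmax(st\[1:,4\]); m=(l==b)/m=np.isin(l,1+np.nonzero(st[1:,4]>150)[0])/' vis.py; python3 meas.py
```

```text
bar top len 203.6 width 16.8 yaw -0.2284 start [424.2 323.8] mid [523.3 300.8] end [622.5 277.7]
bar top len 202.4 width 15.5 yaw -0.2262 start [424.7 323.6] mid [523.3 300.9] end [621.9 278.2]
bar scene len 203.6 width 17.9 yaw -0.2344 start [423.7 322.8] mid [522.8 299.2] end [621.8 275.5]
stand top len 227.9 width 80.5 yaw -0.0593 start [450.7 -50.3] mid [564.5 -57.1] end [678.2 -63.8]
stand top len 225.8 width 79.4 yaw -0.0587 start [451.3 -50.5] mid [564.  -57.1] end [676.7 -63.8]
stand scene len 260.7 width 40.5 yaw -0.2949 start [424.9 -11.9] mid [549.6 -49.8] end [674.3 -87.7]
pin top len 75.7 width 11.9 yaw 0.2536 start [ 491.9 -282. ] mid [ 528.5 -272.5] end [ 565.2 -263. ]
pin top len 74.6 width 9.9 yaw 0.2539 start [ 492.4 -282.1] mid [ 528.5 -272.7] end [ 564.7 -263.3]
pin scene len 78.9 width 11.2 yaw 0.2504 start [ 486.2 -284.7] mid [ 524.4 -274.9] end [ 562.6 -265.1]
```

```bash
cat > geo.py <<'E'
import numpy as np
from cell import env,status,cams,order
BAR=(np.array([0.,0,0]),0.)
def fr(o,yaw):
    c,s=np.cos(yaw),np.sin(yaw); return np.array(o,float),np.array([[c,-s,0],[s,c,0],[0,0,1]])
def at(F,p): return F[0]+F[1]@np.array(p,float)
SY=-0.059; d=np.array([np.cos(SY),np.sin(SY)])
STAND=fr([*(np.array([450.9,-50.4])+110*d),0],SY)
BY=-0.2285; b=np.array([np.cos(BY),np.sin(BY)])
BARF=fr([*(np.array([523.2,300.5])-6.5*b),0],BY)     # middle of bar is x=6.5
PY=0.2535; p=np.array([np.cos(PY),np.sin(PY)])
PIN=fr([*(np.array([528,-272.8])-29*p),40],PY)
G=env.grip_point_offset
def Rd(a):
    c,s=np.cos(a),np.sin(a); return np.array([[c,s,0],[s,-c,0],[0,0,-1]])
def tcp(g): return np.array([g[0],g[1],g[2]+G])
E
python3 - <<'E'
from geo import *; import cv2
def proj(n,P):
    c=cams.camera_info(n);K=np.array([[c["fx"],0,c["cx"]],[0,c["fy"],c["cy"]],[0,0,1]])
    q=(np.array(P)-c["eye"])@np.array(c["rotation"])*[1,-1,-1]
    return cv2.projectPoints(q,np.zeros(3),np.zeros(3),K,np.array(c["dist"]))[0].reshape(-1,2)
st=[(x,y,10) for x in(-110,110) for y in(-40,40)]+[(x,y,99) for x in(60,90,-83,-67) for y in(-18,18)]+[(75,-18,81),(75,18,81)]
pn=[(x,0,0) for x in(-8,0,42,66)]+[(0,11,0),(0,-11,0)]
out=[]
for n,b1,b2 in(("top",(300,184,64,114),(414,228,42,52)),("scene",(262,235,100,100),(208,318,60,46))):
    im=cv2.imread(f"pics/{n}0.png"); row=[]
    for (x,y,w,h),F,L in((b1,STAND,st),(b2,PIN,pn)):
        k=400/w if n=="scene" else 400/h*1.0
        k=min(400/w,300/h)
        c=cv2.resize(im[y:y+h,x:x+w],None,fx=k,fy=k,interpolation=cv2.INTER_CUBIC)
        for i,u in enumerate(proj(n,[at(F,q) for q in L])):
            cv2.circle(c,tuple(np.int32((u-[x,y]+.5)*k)),2,((0,0,255) if i<4 else (0,255,255) if i<12 else (255,0,255)),-1)
        row.append(cv2.copyMakeBorder(c,0,300-c.shape[0],0,400-c.shape[1],0))
    out.append(np.hstack(row))
cv2.imwrite("pics/ov.png",np.vstack(out))
print(STAND[0],at(STAND,(75,0,81)),BARF[0],PIN[0])
for l,g,y in(("bar",at(BARF,(0,0,38)),BY+np.pi/1),("place",at(STAND,(-13,0,107)),SY+np.pi),("pin",at(PIN,(16,0,8)),PY),("ins",at(STAND,(75,-18-55,89)),SY+np.pi/2)):
    for k in(0,np.pi):
        for dz in(0,100):
            j=env.inverse_kinematics(tcp(g)+[0,0,dz],Rd(y+k)); print(l,k>0,dz,None if j is None else np.round(j,2))
E
```

```text
[560.70860053 -56.88623537   0.        ] [635.57810089 -61.30866858  81.        ] [516.86895277 301.97235899   0.        ] [ 499.92682332 -280.07301528   40.        ]
bar False 0 [ 0.44  0.23  1.91 -0.    1.   -0.9 ]
bar False 100 [ 0.44  0.11  1.86 -0.    1.17 -0.9 ]
bar True 0 [ 0.44  0.23  1.91 -0.    1.    2.24]
bar True 100 [ 0.44  0.11  1.86 -0.    1.17  2.24]
place False 0 [-0.2   0.04  1.99 -0.    1.11 -1.71]
place False 100 [-0.2  -0.06  1.92 -0.    1.29 -1.71]
place True 0 [-0.2   0.04  1.99 -0.    1.11  1.43]
place True 100 [-0.2  -0.06  1.92 -0.    1.29  1.43]
pin False 0 [-0.58  0.19  1.94 -0.    1.01  0.73]
pin False 100 [-0.58  0.07  1.89 -0.    1.19  0.73]
pin True 0 [-0.58  0.19  1.94 -0.    1.01 -2.41]
pin True 100 [-0.58  0.07  1.89 -0.    1.19 -2.41]
ins False 0 [-0.29  0.26  1.78 -0.    1.1  -0.23]
ins False 100 [-0.29  0.16  1.72 -0.    1.27 -0.23]
ins True 0 [-0.29  0.26  1.78 -0.    1.1   2.91]
ins True 100 [-0.29  0.16  1.72 -0.    1.27  2.91]
```

View pics/ov.png

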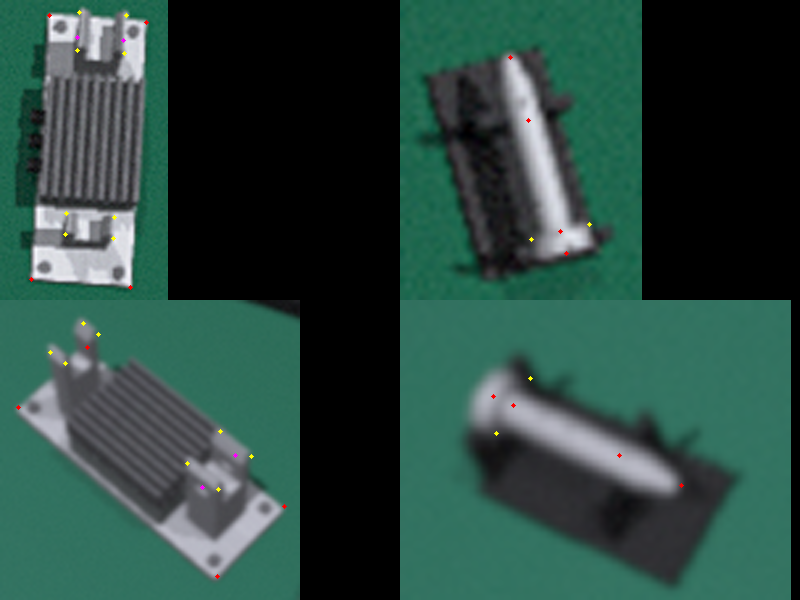

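The overlay agrees in both views: the base corners and fork tops lie on the predicted points, and the pin is within about 2 mm. Next I pick the bar.

```bash
python3 - <<'E'
from geo import *
st=lambda l:(lambda s:print(l,round(s["time"],2),np.round(s["tool_pos"],1),"F",np.round(s["force"],1),"op",round(s["opening"],1)))(status.observe())
R=Rd(BY); g=at(BARF,(0,0,38))
env.movep(tcp(g)+[0,0,70],R); st("above")
print(env.line_to(tcp(g),150,guard=15)); st("down")
env.move_gripper(5); st("grip")
env.line_to(tcp(g)+[0,0,110],200); st("lift")
h=at(STAND,(-13,0,107+60)); env.movep(tcp(h),Rd(SY)); st("hover")
import cv2
for n in("top","scene"): cv2.imwrite(f"pics/{n}1.png",cams.read_camera(n)[:,:,::-1])
t=cv2.imread("pics/top1.png")[150:310,250:420];s=cv2.imread("pics/scene1.png")[170:350,230:400]
cv2.imwrite("pics/c2.png",np.hstack([cv2.resize(t,(400,376),interpolation=2),cv2.resize(s,(355,376),interpolation=2)]))
E
```

```text
above 2.1 [516.8 302.4 262.9] F [-0.9 -0.3  0.1] op 86.1
False
down 2.72 [517.1 302.3 193.1] F [-0.2  0.   0.9] op 85.5
grip 3.36 [517.  302.  193.2] F [-0.  -0.5  2.9] op 15.5
lift 4.06 [516.3 301.7 301. ] F [-0.7 -0.7 -2.4] op 15.6
hover 5.41 [547.7 -55.4 321.1] F [ 0.4  0.8 -1.8] op 14.9
```

View pics/c2.png

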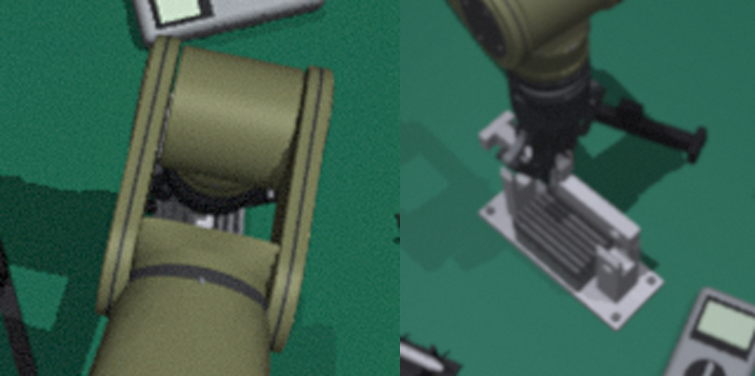

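The bar is held over the stand, aligned with the T end towards the robot. I lower it with a guard, then touch the T-head on the rear fork to set x.

```bash
cat >> geo.py <<'E'
def st(l):
    s=status.observe(); print(l,round(s["time"],2),np.round(s["tool_pos"],1),"F",np.round(s["force"],1),"op",round(s["opening"],1)); return s
E
python3 - <<'E'
from geo import *
h=at(STAND,(-13,0,107))
print(env.line_to(tcp(h)+[0,0,28],120,guard=15)); s=st("mid")
if abs(s["tool_pos"][2]-tcp(h)[2]-28)<3:
    print(env.line_to(tcp(h)-[0,0,4],40,guard=12)); s=st("floor")
E
```

```text
False
mid 5.92 [547.5 -55.7 288.9] F [ 1.1  0.5 -1.7] op 14.6
True
floor 6.58 [547.6 -56.1 262.1] F [-0.1  0.3  3.3] op 15.2
```

```bash
python3 - <<'E'
from geo import *
X=STAND[1][:,0]
p=status.observe()["tool_pos"]+[0,0,1.5]; p[2]=263.5
env.line_to(p,40); st("up")
print(env.line_to(p+20*X,35,guard=8)); s=st("touch"); q=np.array(s["tool_pos"])
print("slid",(q-p)@X)
E
```

```text
up 6.83 [547.4 -56.1 263. ] F [ 0.2  0.1 -2.7] op 15.2
True
touch 7.32 [563.2 -57.1 262.5] F [-2.  -0.   2.7] op 15.2
slid 15.56550406869072
```

```bash
python3 - <<'E'
from geo import *; import cv2
X=STAND[1][:,0]
q=status.observe()["tool_pos"]
q=np.array([*(q-13*X)[:2],263.0]); env.line_to(q,50); st("back")
print(env.line_to(q-[0,0,4],30,guard=10)); st("seat")
env.move_gripper(40); s=st("open")
env.line_to(np.array(s["tool_pos"])+[0,0,90],200)
h=at(PIN,(16,0,8)); env.movep(tcp(h)+[0,0,80],Rd(PY)); st("over pin")
for n in("top","scene"): cv2.imwrite(f"pics/{n}2.png",cams.read_camera(n)[:,:,::-1])
t=cv2.imread("pics/top2.png")[180:300,300:366];s=cv2.imread("pics/scene2.png")[220:340,250:370]
cv2.imwrite("pics/c3.png",np.hstack([cv2.resize(t,(330,600),interpolation=2),cv2.resize(s,(470,470),interpolation=2) if 0 else cv2.copyMakeBorder(cv2.resize(s,(470,470),interpolation=2),0,130,0,0,0)]))
E
```

```text
back 7.7 [549.5 -56.3 263. ] F [-2.7  0.5  3.5] op 15.3
True
seat 7.91 [550.3 -56.5 262.1] F [-1.8  0.   3.9] op 15.2
open 8.27 [549.8 -56.3 261.1] F [-0.3 -0.5 -0.3] op 39.8
over pin 9.79 [ 515.3 -275.5  281.7] F [0.4 0.1 0.1] op 40.1
```

View pics/c3.png

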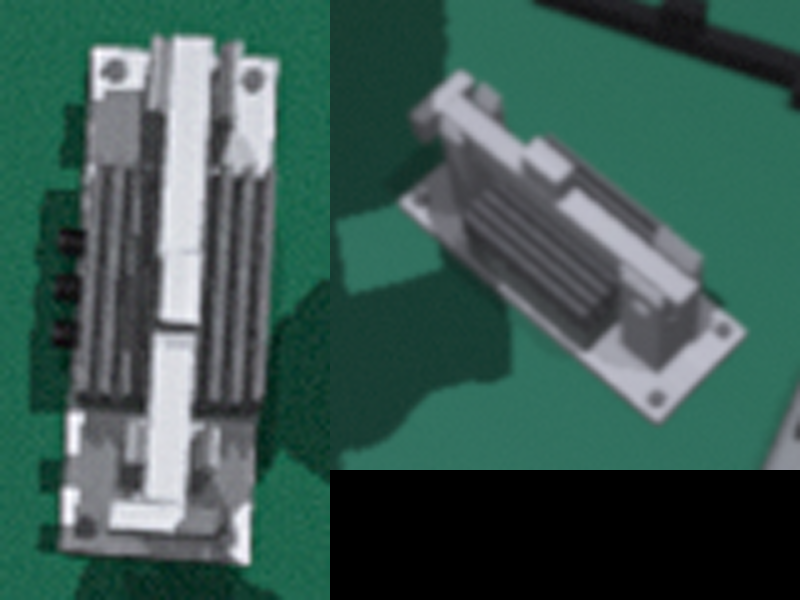

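The bar lies in both forks, with its holed end in the front fork and the T beyond the rear one. I measure its ends at z 93.

```bash
python3 - <<'E'
from geo import *; from vis import *
c=cv2.imread("pics/top2.png"); S=6
P=blob("top",c,(318,184,30,104),93,lambda h,i:i.min(2)>170)
X=STAND[1][:2,0]; s=(P-STAND[0][:2])@X; t=(P-STAND[0][:2])@STAND[1][:2,1]
for a in list(range(-110,-96,3))+list(range(-60,-40,10))+list(range(20,110,6)):
    q=t[(s>=a)&(s<a+3)&(abs(t)<13 if a>-96 else abs(t)<30)]
    print(a,None if len(q)<3 else np.round([q.min(),q.max(),(q.min()+q.max())/2],1),end="; ")
k=abs(t)<6; print("\nends",s[k].min(),s[k].max())
E
```

```text
-110 [-29.8  17.7  -6. ]; -107 [-29.7  22.2  -3.8]; -104 [-29.5  22.   -3.8]; -101 [-29.3  21.8  -3.8]; -98 [-29.2  21.3  -3.9]; -60 [-6.3  8.6  1.2]; -50 [-7.3  8.4  0.6]; 20 [-7.1  8.6  0.7]; 26 [-7.  9.  1.]; 32 [-7.   8.6  0.8]; 38 [-6.7  8.7  1. ]; 44 [-6.5  8.4  1. ]; 50 [-6.3  8.4  1.1]; 56 [-6.9  8.8  1. ]; 62 [-6.9  9.2  1.1]; 68 [-6.6  9.6  1.5]; 74 [-6.2  9.5  1.7]; 80 [-7.   8.8  0.9]; 86 [-8.5  9.   0.2]; 92 [-6.4  8.9  1.2]; 98 None; 104 None; 
ends -106.7417134321154 95.11274925083526
```

Measured ends are −106.7 and +95.1 against −108 and 95, with y about +1 mm, so the holes line up. Next is the pin.

```bash
python3 - <<'E'
from geo import *; import cv2
g=tcp(at(PIN,(16,0,8)))
print(env.line_to(g,120,guard=12)); st("down")
env.move_gripper(5); st("grip")
env.line_to(g+[0,0,110],200); st("lift")
h=at(STAND,(75,-18-50-30,89)); env.movep(tcp(h)+[0,0,60],Rd(SY+np.pi/2)); env.line_to(tcp(h),150,guard=15); st("pre")
for n in("top","scene"): cv2.imwrite(f"pics/{n}3.png",cams.read_camera(n)[:,:,::-1])
t=cv2.imread("pics/top3.png")[160:260,310:430];s=cv2.imread("pics/scene3.png")[230:350,270:390]
cv2.imwrite("pics/c4.png",np.hstack([cv2.resize(t,(400,333),interpolation=2),cv2.resize(s,(333,333),interpolation=2)]))
E
```

```text
False
down 10.71 [ 515.8 -276.2  203.5] F [ 0.7  0.4 -0.2] op 40.0
grip 11.08 [ 515.9 -276.4  204. ] F [-0.5  0.4  3.1] op 9.5
lift 11.78 [ 514.9 -275.7  311.1] F [-0.1 -0.2 -1.5] op 9.3
pre 13.28 [ 629.7 -159.6  243.8] F [-0.2  0.3 -0.4] op 9.9
```

View pics/c4.png

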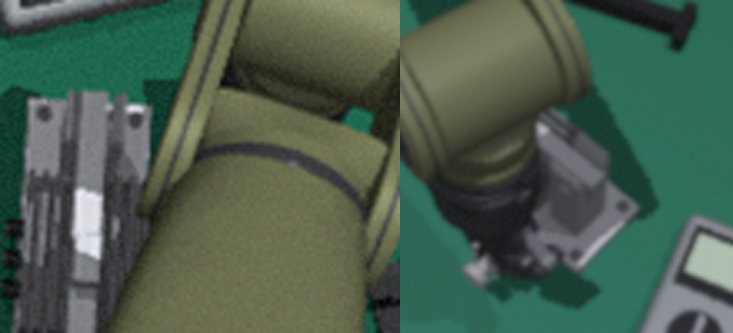

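```bash
python3 - <<'E'
from geo import *; import cv2
def proj(n,P):
    c=cams.camera_info(n);K=np.array([[c["fx"],0,c["cx"]],[0,c["fy"],c["cy"]],[0,0,1]])
    q=(np.array(P)-c["eye"])@np.array(c["rotation"])*[1,-1,-1]
    return cv2.projectPoints(q,np.zeros(3),np.zeros(3),K,np.array(c["dist"]))[0].reshape(-1,2)
s=status.observe(); g=np.array(s["tool_pos"])+np.array(s["orientation"])[:,2]*G
Y=STAND[1][:,1]; a=g-[0,0,8]
P=[a+Y*(x-16) for x in(-8,0,66)]+[at(STAND,(75,-18,81))]+[at(STAND,(x,y,10)) for x,y in((110,-40),(110,40))]
print(np.round(g,1), np.round(proj("scene",P),1).tolist())
im=cv2.imread("pics/scene3.png"); x,y,w,h=280,290,80,60;k=10
c=cv2.resize(im[y:y+h,x:x+w],None,fx=k,fy=k,interpolation=2)
for i,u in enumerate(proj("scene",P)): cv2.circle(c,tuple(np.int32((u-[x,y]+.5)*k)),3,(0,0,255) if i<3 else (255,0,255),-1)
cv2.imwrite("pics/c5.png",c)
E
```

```text
[ 630.8 -159.8   90.7] [[296.2, 329.8], [298.9, 327.2], [320.0, 306.3], [329.1, 297.0], [333.8, 326.5], [356.4, 303.2]]
```

View pics/c5.png

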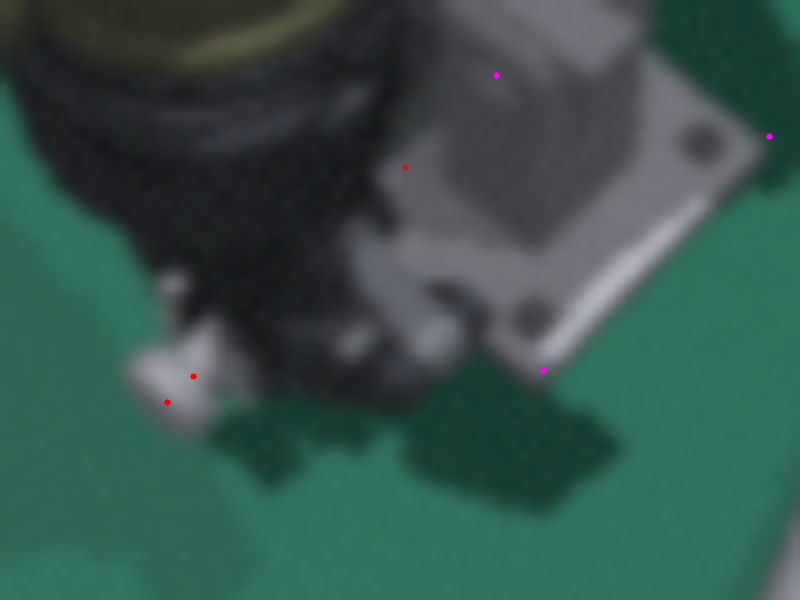

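The head sits where predicted, at crop (170,385), but the nose is hidden and a light piece at (435,345) is unexplained. I turn the pin towards the camera for a clear look.

```bash
python3 - <<'E'
from geo import *; import cv2
p=np.array(status.observe()["tool_pos"]); env.line_to(p+[0,0,70],200)
v=np.array([p[0],p[1]-40,p[2]+90]); env.movep(v,Rd(-0.45)); s=st("look")
im=cams.read_camera("scene")[:,:,::-1]; cv2.imwrite("pics/scene4.png",im)
def proj(n,P):
    c=cams.camera_info(n);K=np.array([[c["fx"],0,c["cx"]],[0,c["fy"],c["cy"]],[0,0,1]])
    q=(np.array(P)-c["eye"])@np.array(c["rotation"])*[1,-1,-1]
    return cv2.projectPoints(q,np.zeros(3),np.zeros(3),K,np.array(c["dist"]))[0].reshape(-1,2)
R=np.array(s["orientation"]); a=np.array(s["tool_pos"])+R[:,2]*(G+8)
P=[a+R[:,0]*(x-16) for x in(-8,0,16,54,66)]; U=proj("scene",P); print(np.round(U,1).tolist())
x,y=np.int32(U[2]-[40,30]);k=8
c=cv2.resize(im[y:y+60,x:x+80],None,fx=k,fy=k,interpolation=2)
for u in U: cv2.circle(c,tuple(np.int32((u-[x,y]+.5)*k)),3,(0,0,255),-1)
cv2.imwrite("pics/c6.png",c)
E
```

```text
look 15.56 [ 630.2 -199.5  334.5] F [ 0.4 -0.7 -1. ] op 9.6
[[283.8, 307.7], [285.3, 311.1], [288.5, 318.1], [296.2, 334.9], [298.8, 340.4]]
```

View pics/c6.png

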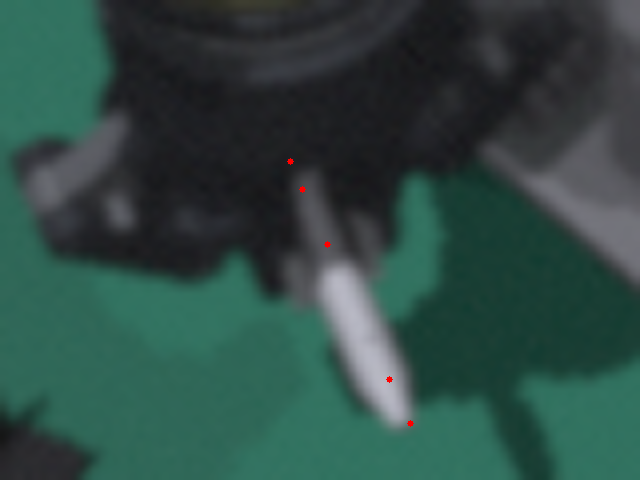

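The pin is held level, with its nose at (400,425) within about 1 px of the prediction. The light pieces are gripper links. I insert with a guard.

```bash
python3 - <<'E'
from geo import *
R=Rd(SY+np.pi/2)
h=at(STAND,(75.3,-98,89)); env.movep(tcp(h)+[0,0,60],R); env.line_to(tcp(h),150,guard=15); st("pre")
e=at(STAND,(75.3,-33,89)); r=env.line_to(tcp(e),30,guard=12); s=st(f"ins {r}")
q=(STAND[1].T@(np.array(s["tool_pos"])-STAND[0])); print("stand frame",np.round(q,1),"nose depth past cheek",q[1]+50+18, np.round(STAND[1].T@np.array(s["force"]),1))
E
```

```text
pre 17.82 [ 630.2 -159.2  243.8] F [-0.2 -0.4  0.3] op 9.6
ins False 20.14 [634.3 -94.6 244.3] F [ 3.4 -3.8  4. ] op 9.7
stand frame [ 75.7 -33.3 244.3] nose depth past cheek 34.69513741259687 [ 3.6 -3.6  4. ]
```

```bash
python3 - <<'E'
from geo import *
R=Rd(SY+np.pi/2)
env.move_gripper(30); s=st("open")
p=np.array(s["tool_pos"]); p=tcp(at(STAND,(75.3,-33,89)))
env.line_to(p+[0,0,45],150); 
b=tcp(at(STAND,(75.3,-84,89)))
env.line_to(b+[0,0,45],150); env.move_gripper(0); st("closed")
print(env.line_to(b,120,guard=10)); st("behind")
r=env.line_to(tcp(at(STAND,(75.3,-28,89))),30,guard=22); s=st(f"push {r}")
print(np.round(STAND[1].T@(np.array(s["tool_pos"])-STAND[0]),1),np.round(STAND[1].T@np.array(s["force"]),1))
E
```

```text
open 20.48 [633.2 -93.8 242.3] F [ 0.5  0.4 -0.6] op 30.0
closed 21.82 [ 631.  -144.7  288.8] F [-0.4  0.2  0.1] op 0.3
False
behind 22.34 [ 630.9 -145.2  243.4] F [-0.2  0.8 -0.1] op -0.1
push True 23.84 [633.6 -97.6 243.6] F [-0.1 -2.   1.5] op 0.0
[ 75.2 -36.3 243.6] [ 0.1 -2.   1.5]
```

It stopped at y −36.3, where −37 was expected for the head against the cheek. I back off and look.

```bash
python3 - <<'E'
from geo import *; import cv2
s=status.observe(); p=np.array(s["tool_pos"]); Y=STAND[1][:,1]
env.line_to(p-20*Y,150); env.line_to(p-20*Y+[0,0,110],200); env.movep([430,-330,400],Rd(SY+np.pi/2)); st("away")
for n in("top","scene"): cv2.imwrite(f"pics/{n}5.png",cams.read_camera(n)[:,:,::-1])
t=cv2.imread("pics/top5.png")[180:240,310:370];s=cv2.imread("pics/scene5.png")[270:340,295:365]
cv2.imwrite("pics/c7.png",np.hstack([cv2.resize(t,(400,400),interpolation=2),cv2.resize(s,(400,400),interpolation=2)]))
E
```

```text
away 25.96 [ 430.5 -329.6  399.3] F [ 0.5  0.9 -0.5] op -0.2
```

View pics/c7.png

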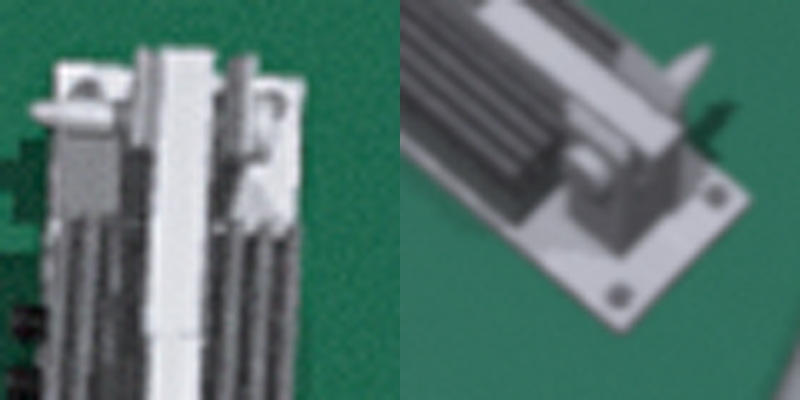

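View pics/scene5.png

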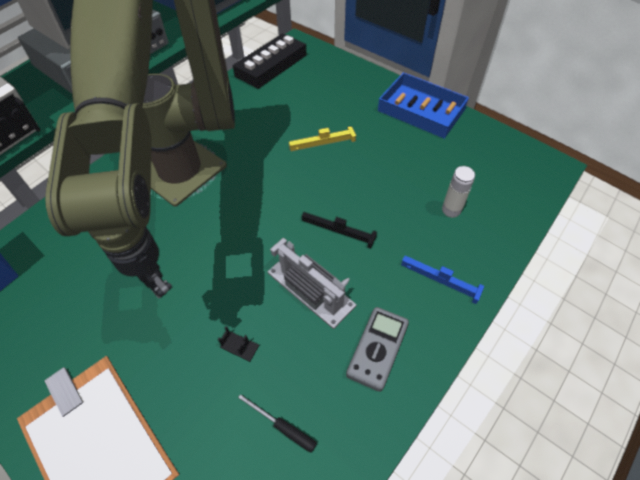

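The pin passes through, with its nose out on the far side at top (315,196) and its head at the near cheek. I check the nose position numerically, expecting stand y +48.

```bash
python3 - <<'E'
from geo import *; from vis import *
im=cv2.imread("pics/top5.png")
P=blob("top",im,(310,192,17,9),81,lambda h,i:(i.min(2)>110))
q=(P-STAND[0][:2])@STAND[1][:2,:2]; print("nose y max",q[:,1].max(), "x mid at tip",q[q[:,1]>q[:,1].max()-6,0].mean())
print(np.round((plane("top",[[314.5,196.3]],81)-STAND[0][:2])@STAND[1][:2,:2],1))
for n in("top","scene"):
    a,b=cv2.imread(f"pics/{n}0.png"),cv2.imread(f"pics/{n}5.png")
    for l,x in {"top":{"meter":(300,112,92,60),"driver":(450,130,25,92),"spray":(105,138,50,50)},"scene":{"meter":(345,305,65,86),"driver":(235,392,85,62),"spray":(440,165,38,55)}}[n].items():
        u,v,w,h=x; print(n,l,round(float(cv2.absdiff(a,b)[v:v+h,u:u+w].mean()),1),end="; ")
E
```

```text
nose y max 48.71825279186849 x mid at tip 76.01510885315705
[[75.6 47.8]]
top meter 3.9; top driver 4.3; top spray 3.6; scene meter 0.8; scene driver 0.9; scene spray 0.8;
```

The nose is at y +48.7 against 48 expected, and the bystanders are unchanged. I hand in.

```bash
python3 -c "
from cell import order,status
print(order.finish_job(), status.observe()['time'])"
```

```text
the job is handed in; nothing more can be done
the job is handed in; nothing more can be done
```

The power module is locked into the stand and the job is handed in, at about 26 s of the 61 s allowed. I laid the grey bar in both forks, holed end in the front post and T end beyond the rear post. The pin went in from the −y side, and I pushed its head home with the closed fingers.

**Last checks**
- **Pin:** the push stopped at stand y −36.3 mm, against about −37 expected with the head on the cheek. The nose stands out at y +48.7 mm, against 48 when fully home.
- **Bar:** its ends were at −106.7 and +95.1 mm in the stand's frame, against −108 and +95. That was measured before the pin went in.
- **Bystanders:** before-and-after pictures show the meter, screwdriver and spray can unmoved.

**Disagreements**
- **Bar x:** touching the T-head on the rear fork showed the held bar about 2.6 mm further back than vision had it. I corrected the bar by that touch.
- **Pin grip:** the gripper read 9.5 mm on the 12 mm shank. A clear look then showed the pin held level, so I went on.

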